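# Free the orange spray can from the locked rack

### The job

Roll the ribbed thumbwheel on the spray-can rack away from the robot, all the way to its stop, so that the red keeper bar draws back (leave the bar itself alone). Then reach in under the lamp, take the orange can out through the gap in the front row, and set it down upright, not dropped, in the steel drip tray. Keep the orange can upright all the way, leave the four other cans standing where they are and do not bump the lamp.

Things in the scene. Friction and masses are not known exactly. Their poses are not given: they have to be found in the camera images.
- rack: Fixed spray-can rack. Origin: centre of its underside, on the work surface; x points away from the robot to the back row, y left along the rows. Tray 170 (x) by 310 (y) mm: floor 6 mm up, rim to 16 mm. End posts 30 by 10 by 250 mm at x 80, y +-160. Back row near x +35, front row near x -40. Grey wheel housing 120 (x) by 76 (y), 60 high, centred at x -40, y -205, slot 24 mm wide in its top.
- lamp: White lamp bar fixed over the back row, 80 (x) by 330 (y) by 30 mm high. Origin: centre of its underside, 212 mm above the work surface, at rack x +79. It covers the rear half of the back-row cans: a gripper pointing straight down cannot reach them, one leaning back towards the robot by 30 to 45 degrees can. A can cannot be lifted over the front row under it.
- keeper: Red keeper bar, 20 (x) by 306 (y) by 10 mm, origin at its centre, 182 mm above the work surface, 6 mm above the caps of the back row. Slides along rack x: centre at rack x = +36 mm when locked (over the caps), +88 mm when fully back. Driven only by the thumbwheel, 37.5 mm per rad.
- wheel (a joint): Thumbwheel angle (rad): 0 locked (up to 0.25 at the start), 1.4 at the stop, bar fully back. Grows as the wheel's top moves along rack +x, away from the robot. Needs 1 to 2 N along the rim; stays where left. Radius 40 mm, width 18, axis along rack y; rubber rim with yellow ribs, smooth to the touch, standing 14 mm out of the housing top, at rack x -40, y -205.
- wheel_top (a point): Highest point of the thumbwheel's rim, 74 mm above the work surface. The wheel's axle is rigid: the rim does not yield when pressed. A light press (5 to 12 N) of a fingertip has grip enough to roll it as the fingertip moves over the top; one stroke of 30 to 36 mm gives at most 0.75 to 0.9 rad, so it takes two or more.
- orange_can_mid (a point): Centre (half-way up) of the orange spray can with a black cap, the one to take, in the back row. 44 mm diameter, 165 mm tall in all: straight body up to 140 mm, then a 39 mm wide cap. 0.15 to 0.31 kg. z is its axis. It stands on the rack's floor.
- blue_can_mid (a point): Centre of a blue can with a white cap, 44 mm diameter, 165 mm tall, beside the orange can in the back row, about 78 mm from it.
- green_can_mid (a point): Centre of a green can with a white cap, 44 mm diameter, 165 mm tall, on the other side of the orange can in the back row, about 78 mm from it.
- red_can_mid (a point): Centre of a short red can with a white cap, 44 mm diameter, 105 mm tall, in the front row, about 82 mm to one side and 76 mm in front of the orange can.
- grey_can_mid (a point): Centre of a short grey can with a yellow cap, 44 mm diameter, 105 mm tall, in the front row, about 82 mm to the other side and 76 mm in front of the orange can.
- drip_tray: Fixed square steel drip tray, 130 by 130 mm, origin at the centre of its underside on the work surface. Floor 5 mm above the work surface, rim 4 mm thick and up to 12 mm above the work surface.
- drip_in (a point): Centre of the drip tray's floor, 5 mm above the work surface.

How it is judged (in metres and radians):
On the way, in this order (a step that is already met when the one before it is completed fails the run):
1. the thumbwheel is rolled to its stop (above 1.3 rad) while the orange can still stands in its place (value of joint wheel above 1.3 rad and distance of orange_can_mid from where it was at the start of the episode below 0.02 m), for 0.2 s.
2. the orange can is drawn out from under the lamp into the gap in the front row, no higher than 200 mm at its centre (x of orange_can_mid in the frame of rack below -0.02 m and y of orange_can_mid in the frame of rack between -0.13 and 0.13 m and height (world z) of orange_can_mid below 0.2 m), for 0.05 s.
At the end, for the whole second after the job is handed in: The orange can stands upright (within 0.06 rad), released and at rest on the floor of the drip tray (centre within 45 mm of the tray's centre along each side); the wheel is still at its stop (above 1.25 rad); each other can is within 20 mm of where it stood (x of orange_can_mid in the frame of drip_tray between -0.045 and 0.045 m and y of orange_can_mid in the frame of drip_tray between -0.045 and 0.045 m and height (world z) of orange_can_mid below 0.091 m and angle between orange_can_mid's own z axis and vertical below 0.06 rad and linear speed of orange_can below 0.02 m/s and value of joint wheel above 1.25 rad and distance of each of blue_can_mid, green_can_mid, red_can_mid, grey_can_mid from where it was at the start of the episode below 0.02 m); the robot touches nothing.
It fails at once if the orange can is tipped by more than 0.45 rad (angle between orange_can_mid's own z axis and vertical above 0.45 rad).
It fails at once if the orange can is dropped (falls free by more than about 6 mm) (contact force between the fingers and orange_can below 0.05 N and linear speed of orange_can above 0.35 m/s).
It fails at once if another can is knocked (tipped by more than 0.3 rad) (angle between any of blue_can_mid, green_can_mid, red_can_mid, grey_can_mid's own z axis and vertical above 0.3 rad).
It fails at once if the lamp is bumped (over 12 N) (contact force between any of the fingers, the arm, orange_can and lamp above 12 N).
It fails at once if the keeper bar is pushed directly by the robot (over 4 N) (contact force between any of the fingers, the arm and keeper above 4 N).
It also fails if it takes over 54 s, if anything falls off the work surface, if the arm or the gripper's body presses on something with over 40 N, if the wrist force passes 120 N, or if a joint passes its speed limit or range.

### The arm

A 6-joint arm with a two-finger parallel gripper is mounted at the origin on the work surface. World frame = base frame: x ahead of the robot, y to its left, z up, the work surface at z = 0. Lengths are in mm, angles in rad, forces in N, time in s.
With the tool pointing down it reaches from about 350 to 875 mm from the base axis. Payload 4.2 kg.
Tool frame: the origin (TCP) lies at the very end of the fingers, on their centre line; the grasp point (between the pads) lies arm.grip_point_offset behind it (arm.grip_point_offset is the distance from the TCP to the grasp point, in mm); z points along the fingers, y is the line along which they close (so a half turn about z gives the same grasp; the last joint's range is limited). The gripper opens to 85 mm and grips with 20 to 120 N. Pads are 22 mm wide; open, the fingers measure 114 mm over their backs; the gripper's body (76 mm by 85 mm) begins 54 mm behind the grasp point. The pads swing forward as they close: fully open they stand 13 mm farther back than shut.
Start: joints at [1.595, 0.385, 0.008, 0, -1.194, -0.259], TCP at [145.374, 607.837, 231.312] pointing down, gripper open.
Joint ranges: [-3.14, 3.14], [-1.21, 2.06], [-1.07, 1.41], [-3.16, 2.05], [-2.99, -0.16], [-3.1, 3.1]. Speed limits (rad/s): [2.79, 2.79, 3.14, 3.14, 3.14, 3.14].

### API

Orientations are given as a unit quaternion [x, y, z, w].
In Python, from bench import arm, cams, ticket gives the robot as it stands.
- The arm moves only by the tool servo_tool, never from a script. Its argument "commands" is a list that holds one entry, the list of rows, each a list of 7 numbers: the closure in counts, from 0 (fully open) to 255 (shut), then the shift along the tool's x, y, z in m, then the turn, a rotation vector about the tool's x, y, z in degrees. In form: [[[grip, x, y, z, ax, ay, az], ...]]. A call has 1 to 10 rows; each row shifts and turns the commanded pose from where the row before left it, along the tool's axes as they then stand; what a row does not reach is not made up. A row lasts 1/12 s, in which the tool goes at most 41.7 mm and 7.16 degrees, less where a joint would pass 70% of its speed; a pose out of reach is approached as far as the arm can. A call with a gripper value outside its range is refused whole. The fingers move at their own pace and stop on an object; the grip force is fixed at half the most. Time passes only in rows, so rows that do not move let the fingers close. It gives the time, the measured TCP pose, the force, the opening and the grip force at its end, in the units of the state.
- arm.read_state(): the state, without advancing time (a new reading comes with each control period).
- cams.get_image(name): name is "side" or "top" or "wrist"; returns a dict with "frame" (384x512x3 uint8, blue, green, red), "K" (3x3 intrinsics, pixels), "k1" (the pictures are not rectified: a ray, as slopes to the right and down, at radius r is drawn at 1 + k1 r^2 times it, then the intrinsics apply), "T" (4x4, takes a point from camera to world coordinates). Camera axes: x right, y up, looking along -z (the intrinsics and any distortion apply to the point x, -y, -z); pixel columns grow to the right and rows downward; lengths in mm; the calibration is good to about 2 mm. A picture is of the moment at which its call begins. There is no depth.
- ticket.job_done(): hands the job in; it is judged then, once.
The state is a dict: "clock": time; "joints": joint angles; "joint_vel": joint speeds; "joint_efforts": joint torques, N m; "position": TCP position; "ee_rot": TCP orientation; "contact_force": force on the tool from outside, world axes, zero at the start; "wrist_torque": the same for the moment, N m; "gripper_width": finger opening in mm; "grasp_force": force on a finger pad.
Only numpy, scipy, OpenCV 4.12 (cv2) and the standard library are available. Lean on these libraries where they do the work, as an engineer would, in place of code of your own. Each camera call takes 0.05 s, during which the arm holds its last target. There are 200 camera calls.

## Working session

There is one attempt and no reset: what is moved stays moved. The work goes in short steps, Python scripts to look and compute and a tool call to move; the robot and the scene stay as the last step left them, time stands still between calls to the robot, and variables do not carry over. Pictures are saved under pics/ and viewed, at most 10 in all, crops included, and the job is handed in when it is done.

Besides the shell and the picture viewer there is one more tool, called as name([rows], argument=value, ...), one row to a line, values as JSON. servo_tool: Moves the arm, as the interface text tells. Its arguments: {"type":"object","properties":{"commands":{"type":"array","items":{"type":"array","items":{"type":"array","items":{"type":"number"}}}}},"required":["commands"]}

```bash
mkdir -p pics; ls; python3 - <<'E'
from bench import arm,cams
import cv2
s=arm.read_state(); print(s, arm.grip_point_offset)
for n in("side","top"):
    d=cams.get_image(n); cv2.imwrite(f"pics/{n}0.png",cv2.resize(d["frame"],None,fx=1.5,fy=1.5,interpolation=cv2.INTER_CUBIC)); print(n,d["K"],d["k1"],d["T"])
E
```

```text
pics
{'clock': 0.0, 'joints': array([ 1.59463961e+00,  3.85542040e-01,  6.62630888e-03, -4.69487687e-04,
       -1.19400712e+00, -2.58594491e-01]), 'joint_vel': array([-1.57190964e-04, -1.14144371e-03,  8.75223320e-04,  4.21356411e-04,
        3.62280306e-06,  1.85585020e-03]), 'joint_efforts': array([ 3.31896456e-05, -3.92291307e+01,  1.88393015e+01,  4.18624341e+00,
       -4.70750907e-03, -3.34586630e-06]), 'position': array([145.23285092, 607.29156846, 230.23491907]), 'ee_rot': array([ 9.93108658e-01, -1.17192215e-01, -6.63588194e-05,  1.08338610e-03]), 'contact_force': array([ 0.19737219, -0.07496143, -0.34635007]), 'wrist_torque': array([ 0.01850521, -0.02851215,  0.01299798]), 'grasp_force': 0.0, 'gripper_width': 85.47346459305163} 18.700000000000003
side [[363.46392792   0.         258.13620716]
 [  0.         363.46392792 191.83936104]
 [  0.           0.           1.        ]] 0.02217820156573122 [[ 9.46692566e-01  2.54265042e-01 -1.97794017e-01  3.77735069e+02]
 [-3.21557037e-01  7.09005847e-01 -6.27623917e-01 -5.55652828e+02]
 [-1.93457068e-02  6.57768955e-01  7.52971278e-01  8.66541754e+02]
 [ 0.00000000e+00  0.00000000e+00  0.00000000e+00  1.00000000e+00]]
top [[415.08072125   0.         255.06007149]
 [  0.         415.08072125 192.59991414]
 [  0.           0.           1.        ]] -0.07545027553293752 [[-7.62989131e-02  9.72693817e-01 -2.19192185e-01  3.70207701e+02]
 [-9.97073028e-01 -7.55083383e-02  1.19944720e-02  2.36257373e+01]
 [-4.88388889e-03  2.19465781e-01  9.75607974e-01  1.07955124e+03]
 [ 0.00000000e+00  0.00000000e+00  0.00000000e+00  1.00000000e+00]]
```

View pics/side0.png

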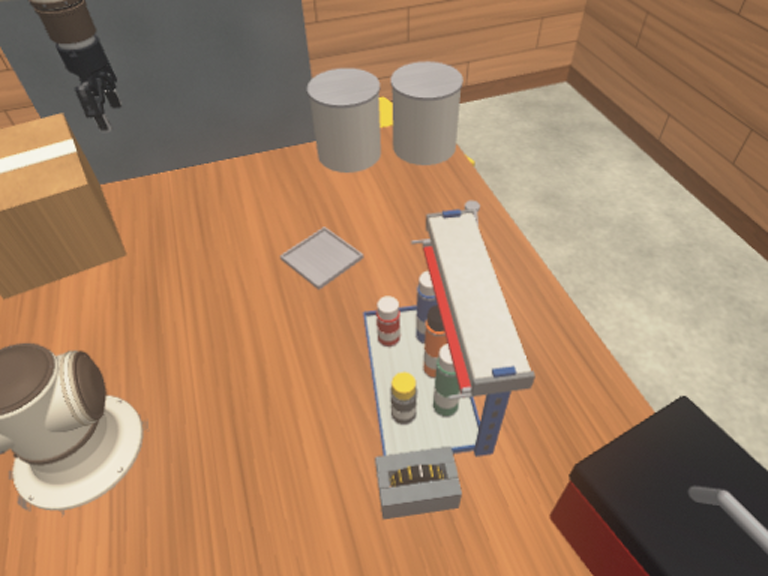

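View pics/top0.png

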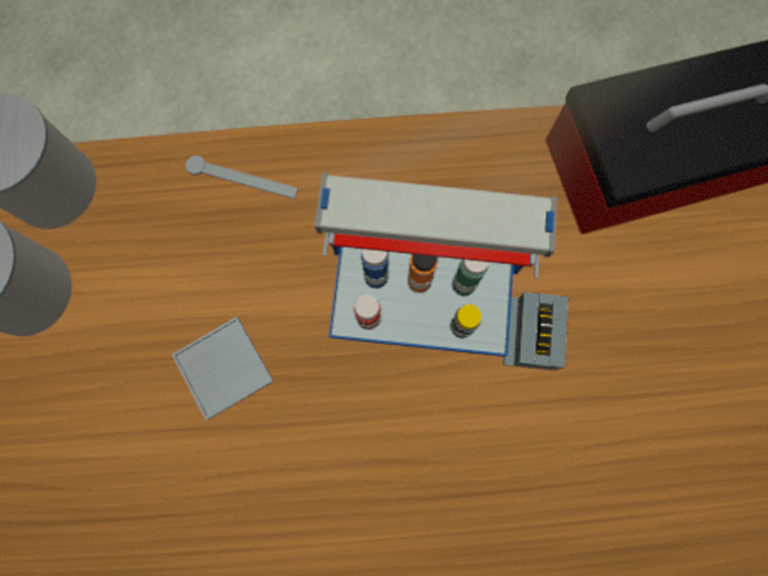

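The side view shows the rack to the right of the drip tray. The top view shows the wheel housing at about (543,330) and the tray at (222,368). I'll enlarge crops of both.

```bash
cat > h.py <<'E'
import numpy as np, cv2
from scipy.spatial.transform import Rotation as R
from scipy.optimize import least_squares
from bench import arm,cams
def ray(d,u,v):
    K=d["K"];p=np.array([(u-K[0,2])/K[0,0],(v-K[1,2])/K[1,1]]);q=p.copy()
    for _ in range(20): q=p/(1+d["k1"]*(q@q))
    T=d["T"]; r=T[:3,:3]@np.array([q[0],-q[1],-1]); return T[:3,3],r
def atz(d,u,v,z):
    o,r=ray(d,u,v); return o+r*(z-o[2])/r[2]
def proj(d,P):
    T=d["T"];c=T[:3,:3].T@(np.asarray(P,float)-T[:3,3]);q=np.array([c[0],-c[1]])/-c[2]
    q=q*(1+d["k1"]*(q@q));K=d["K"]; return np.array([K[0,0]*q[0]+K[0,2],K[1,1]*q[1]+K[1,2]])
def crop(d,name,x0,y0,x1,y1,f):
    cv2.imwrite(f"pics/{name}.png",cv2.resize(d["frame"][y0:y1,x0:x1],None,fx=f,fy=f,interpolation=cv2.INTER_CUBIC))
E
python3 - <<'E'
from h import *
import pickle
D={n:cams.get_image(n) for n in("side","top")}; pickle.dump(D,open("D.pkl","wb"))
crop(D["top"],"topc",205,110,390,255,4)
crop(D["side"],"sidec",180,135,360,347,2.8)
E
```

```text
(no output)
```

View pics/topc.png

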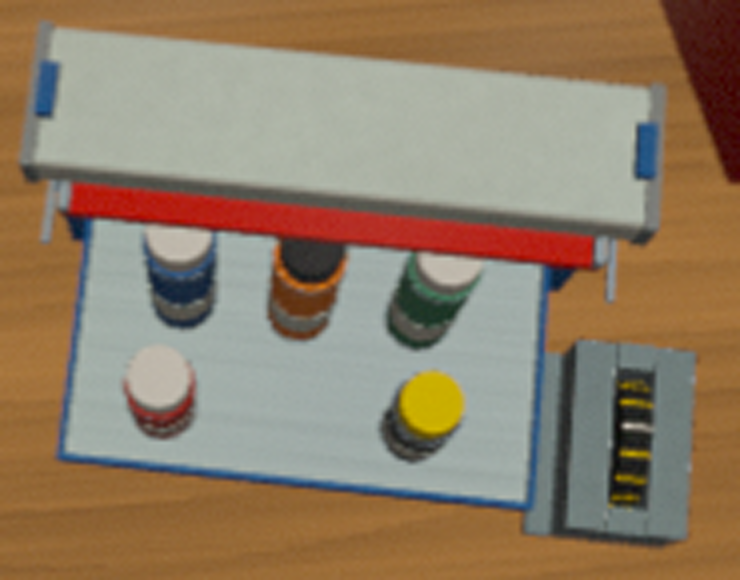

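View pics/sidec.png

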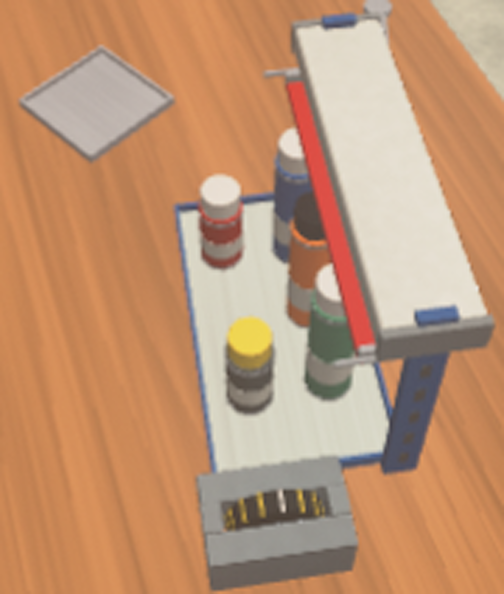

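The crops are clear. I'll fit the rack pose, the cans and the tray from the corners and silhouettes read off these two pictures.

```bash
cat > fit.py <<'E'
from h import *
import pickle
D=pickle.load(open("D.pkl","rb"))
t=lambda u,v:np.array([205+(u+.5)/4-.5,110+(v+.5)/4-.5])
s=lambda u,v:np.array([180+(u+.5)/2.8-.5,135+(v+.5)/2.8-.5])
f=lambda u,v:np.array([(u+.5)/1.5-.5,(v+.5)/1.5-.5])
obs=[("top",t(60,459),(-85,155,16)),("top",t(530,507),(-85,-155,16)),("top",t(576,340),(20,-167,60)),("top",t(695,352),(20,-243,60)),
("top",t(686,540),(-100,-243,60)),("top",t(566,530),(-100,-167,60)),("side",s(176,205),(-85,155,16)),("side",s(198,474),(-100,-167,60)),
("side",s(338,460),(20,-167,60)),("side",s(353,541),(20,-243,60)),("side",s(208,556),(-100,-243,60))]
def W(p,P):
    c,n=np.cos(p[2]),np.sin(p[2]); return np.array([p[0]+c*P[0]-n*P[1],p[1]+n*P[0]+c*P[1],P[2]])
fr=lambda p:np.concatenate([proj(D[c],W(p,P))-q for c,q,P in obs])
r=least_squares(fr,[500,0,0],x_scale=[100,100,.1],loss="soft_l1"); p=r.x
print("rack",p,"res px",np.round(fr(p).reshape(-1,2),1).tolist())
for y in(165,-165): print("lamp top front (crop px)",y,(proj(D["top"],W(p,(39,y,242)))-[205,110])*4, "keeper38 front",(proj(D["top"],W(p,(26,y*153/165,187)))-[205,110])*4)
a=np.linspace(0,2*np.pi,72)
def ext(d,x,y,short):
    h=86 if short else 146; H=111 if short else 171
    P=[(x+rr*np.cos(b),y+rr*np.sin(b),z) for z,rr in((6,22),(h,22),(H,19.5)) for b in a]
    q=np.array([proj(d,k) for k in P]); return q[:,0].min(),q[:,0].max(),q[:,1].max()
m={"orange":(0,[268,346,339],[287,None,327]),"blue":(0,[145,216,327],[273,None,263]),"green":(0,[387,482,347],[307,354,399]),
"red":(1,[124,195,438],[199,244,268]),"grey":(1,[381,466,462],[226,274,412])}
inv=lambda w:(R.from_euler("z",-p[2]).as_matrix()[:2,:2]@(np.array(w)-p[:2]))
cans={}
for n,(sh,T,S) in m.items():
    def g(x):
        e=[]
        for d,M,fn in(("top",T,t),("side",S,s)):
            E=ext(D[d],*x,sh)
            for i,v in enumerate(M):
                if v is not None: e.append(E[i]-(fn(v,0)[0] if i<2 else fn(0,v)[1]))
        return e
    k=least_squares(g,p[:2],x_scale=100,loss="soft_l1"); cans[n]=k.x
    print(n,k.x.round(1),"rack frame",inv(k.x).round(1),np.round(g(k.x),1))
to=[("side",s(98,47)),("side",s(174,100)),("side",s(92,159)),("side",s(20,102)),("top",f(238,318)),("top",f(271,379)),("top",f(208,418)),("top",f(173,355))]
w=np.array([atz(D[c],*q,12) for c,q in to]); print(w.round(0)); print("tray",w[:4].mean(0),w[4:].mean(0))
print("wheel top",W(p,(-40,-205,74)))
E
python3 fit.py
```

```text
rack [ 5.89003031e+02 -5.68496609e+01 -1.89378558e-01] res px [[-1.2, -0.8], [0.8, 0.5], [0.3, -0.6], [0.4, -0.3], [0.2, 0.0], [-0.4, -0.8], [-0.9, -0.5], [-1.2, -0.5], [-0.5, -2.7], [1.5, 0.7], [-0.6, 3.3]]
lamp top front (crop px) 165 [ 26.99151339 159.11098154] keeper38 front [ 55.41700136 214.64542591]
lamp top front (crop px) -165 [648.12389035 226.16665112] keeper38 front [600.25218821 273.76833508]
orange [624.1 -54.4] rack frame [34.  9.] [-0.9  0.4 -0.2 -0.1  0.4]
blue [637.9  20.8] rack frame [33.4 85.4] [-0.8  0.3 -0.1  0.   0.7]
green [ 611.4 -131.4] rack frame [ 36. -69.] [-1.4  0.4  0.3 -1.1  3.5  0.2]
red [565.5  40.1] rack frame [-41.3  90.8] [-0.4  0.1 -0.4 -0.1 -0.2  0.6]
grey [ 536.9 -121.9] rack frame [-38.9 -73.7] [-0.7 -0.1 -0.3 -0.5  0.3  1.1]
[[520. 384.  12.]
 [582. 264.  12.]
 [468. 206.  12.]
 [410. 322.  12.]
 [578. 267.  12.]
 [468. 213.  12.]
 [410. 323.  12.]
 [521. 383.  12.]]
tray [494.95156008 293.92870113  12.        ] [494.2283188  296.54479988  12.        ]
wheel top [ 511.12721135 -250.65460611   74.        ]
```

servo_tool([
  [[255,0.02,0.01,0,0,0,-2.6],[255,0.033,0.022,0,0,0,0],[255,0.033,0.022,0,0,0,0],[255,0.033,0.022,0,0,0,0],[255,0.033,0.022,0,0,0,0],[255,0.033,0.022,0,0,0,0],[255,0.033,0.022,0,0,0,0],[255,0.033,0.022,0,0,0,0],[255,0.024,0.032,0,0,0,0],[255,0.024,0.032,0,0,0,0]],
])

```text
clock: 1.03
position: [396.3, 325.1, 231.0]
ee_rot: [0.996, -0.095, -0.0, 0.0]
contact_force: [1.3, 0.1, -0.2]
gripper_width: -0.2
grasp_force: 0.0
```

servo_tool([
  [[255,0.024,0.032,0,0,0,0],[255,0.024,0.032,0,0,0,0],[255,0.024,0.032,0,0,0,0],[255,0.024,0.032,0,0,0,0],[255,0.024,0.032,0,0,0,0],[255,0.024,0.032,0,0,0,0],[255,0.006,0.04,0,0,0,0],[255,0.006,0.04,0,0,0,0],[255,0.006,0.04,0,0,0,0],[255,0.006,0.04,0,0,0,0]],
])

```text
clock: 1.87
position: [493.6, -52.4, 231.3]
ee_rot: [0.996, -0.094, -0.0, -0.0]
contact_force: [0.8, 0.4, 0.1]
gripper_width: -0.2
grasp_force: 0.0
```

servo_tool([
  [[255,0.007,0.038,0,0,0,0],[255,0.007,0.038,0,0,0,0],[255,0.007,0.038,0,0,0,0],[255,0.007,0.038,0,0,0,0],[255,0.007,0.038,0.02,0,0,0],[255,0,0,0.035,0,0,0],[255,0,0,0.035,0,0,0],[255,0,0,0.035,0,0,0],[255,0,0,0.015,0,0,0],[255,0,0,0,0,0,0]],
])

```text
clock: 2.7
position: [489.5, -241.5, 87.8]
ee_rot: [0.995, -0.095, -0.005, -0.001]
contact_force: [-1.1, -0.3, -0.1]
gripper_width: -0.1
grasp_force: 0.0
```

```bash
cat >> h.py <<'E'
RP=np.array([589.0,-56.85]);YAW=-0.1894
def rk(w):
    c,n=np.cos(YAW),np.sin(YAW);d=np.asarray(w[:2])-RP; return np.array([c*d[0]+n*d[1],-n*d[0]+c*d[1],w[2]])
def rep():
    s=arm.read_state();Q=R.from_quat(s["ee_rot"]);g=s["position"]-Q.as_matrix()[:,2]*18.7
    print("t",round(s["clock"],2),"tcp rack",rk(s["position"]).round(1),"grip pt",rk(g).round(1),"F",s["contact_force"].round(1),"w",round(s["gripper_width"],1),"x-axis yaw off",round(np.degrees(np.arctan2(Q.as_matrix()[1,0],Q.as_matrix()[0,0])-YAW),2),"j",s["joints"].round(2))
E
python3 - <<'E'
from h import *
rep()
d=cams.get_image("top"); crop(d,"w1",300,170,400,250,6)
E
```

```text
t 2.7 tcp rack [ -62.9 -200.1   87.8] grip pt [ -62.8 -200.1  106.5] F [-1.1 -0.3 -0.1] w -0.1 x-axis yaw off -0.08 j [-0.16  0.41 -0.37 -0.   -0.81  1.54]
```

View pics/w1.png

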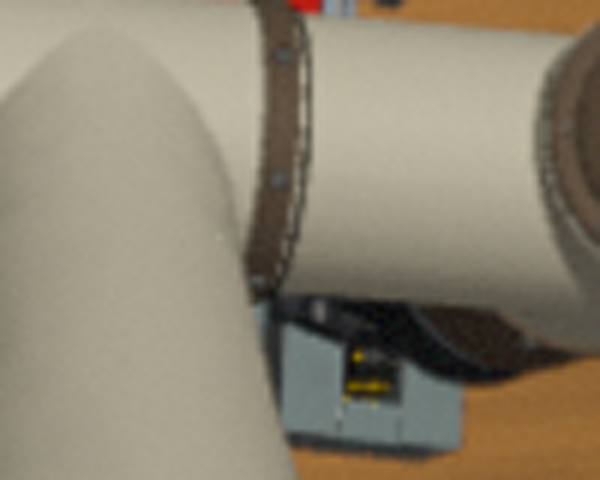

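The arm hides the wheel from above, so I'll feel for it by force.

servo_tool([
  [[255,0.004,0.005,0.005,0,0,0],[255,0,0,0.004,0,0,0],[255,0,0,0.002,0,0,0],[255,0,0,0.001,0,0,0],[255,0,0,0.001,0,0,0],[255,0,0,0,0,0,0]],
])

```text
clock: 3.25
position: [495.9, -247.7, 79.5]
ee_rot: [0.996, -0.094, 0.0, 0.0]
contact_force: [-0.4, -1.0, -0.7]
gripper_width: 0.1
grasp_force: 0.0
```

servo_tool([
  [[255,0,0,0.001,0,0,0],[255,0,0,0.001,0,0,0],[255,0,0,0.001,0,0,0],[255,0,0,0.001,0,0,0],[255,0,0,0,0,0,0]],
])

```text
clock: 3.67
position: [495.6, -247.7, 74.9]
ee_rot: [0.996, -0.095, -0.0, -0.0]
contact_force: [-0.2, -0.0, -0.5]
gripper_width: -0.1
grasp_force: 0.0
```

servo_tool([
  [[255,0,0,0.001,0,0,0],[255,0,0,0.001,0,0,0],[255,0,0,0,0,0,0]],
])

```text
clock: 3.92
position: [495.9, -247.8, 73.5]
ee_rot: [0.996, -0.094, 0.0, 0.0]
contact_force: [-0.9, 0.8, 2.7]
gripper_width: -0.0
grasp_force: 1.0
```

servo_tool([
  [[255,0,0,0.001,0,0,0],[255,0,0,0,0,0,0]],
])

```text
clock: 4.08
position: [496.0, -247.8, 73.2]
ee_rot: [0.996, -0.094, 0.0, 0.0]
contact_force: [-2.6, 0.9, 7.0]
gripper_width: -0.3
grasp_force: 3.6
```

servo_tool([
  [[255,0.004,0,0,0,0,0],[255,0.004,0,0,0,0,0],[255,0.004,0,0,0,0,0],[255,0.004,0,0,0,0,0]],
])

```text
clock: 4.42
position: [512.3, -250.9, 73.9]
ee_rot: [0.996, -0.094, 0.001, 0.0]
contact_force: [-1.8, 2.4, 9.6]
gripper_width: -0.1
grasp_force: 4.7
```

servo_tool([
  [[255,0.004,0,0,0,0,0],[255,0.004,0,0,0,0,0],[255,0.004,0,0,0,0,0],[255,0.004,0,0.0003,0,0,0],[255,0.003,0,0.0003,0,0,0],[255,0,0,0,0,0,0]],
])

```text
clock: 4.92
position: [530.9, -254.5, 71.5]
ee_rot: [0.996, -0.094, 0.0, 0.0]
contact_force: [1.5, 0.6, 4.2]
gripper_width: 0.2
grasp_force: 1.5
```

```bash
python3 - <<'E'
from h import *
rep()
d=cams.get_image("side"); crop(d,"w2",230,195,370,345,4)
E
```

```text
t 4.92 tcp rack [ -19.8 -205.1   71.5] grip pt [ -19.8 -205.1   90.2] F [1.5 0.6 4.2] w 0.2 x-axis yaw off 0.01 j [-0.17  0.48 -0.28  0.   -0.81  1.55]
```

View pics/w2.png

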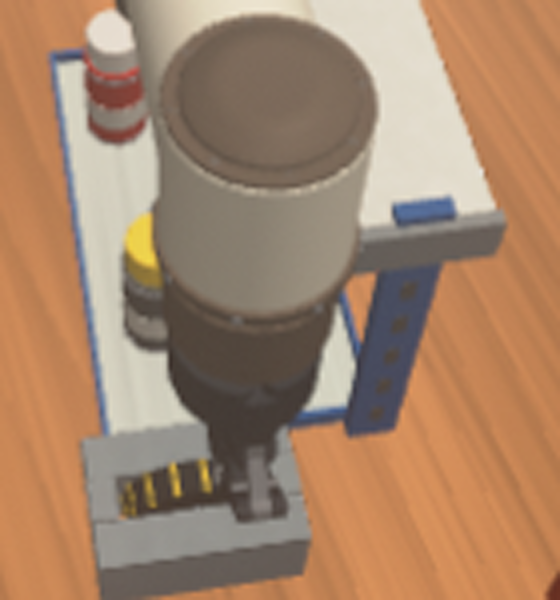

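The fingertip sits on the wheel (crop ~ (255,500)), but the bar is hidden behind the arm. I'll do the second stroke.

servo_tool([
  [[255,0,0,-0.012,0,0,0],[255,-0.019,0,0,0,0,0],[255,-0.019,0,0,0,0,0],[255,0,0,0,0,0,0],[255,0,0,0.006,0,0,0],[255,0,0,0.004,0,0,0],[255,0,0,0.001,0,0,0],[255,0,0,0.0005,0,0,0],[255,0,0,0,0,0,0]],
])

```text
clock: 5.72
position: [493.1, -247.3, 72.6]
ee_rot: [0.996, -0.094, -0.001, 0.0]
contact_force: [-3.2, 1.3, 9.6]
gripper_width: 0.2
grasp_force: 4.5
```

servo_tool([
  [[255,0.004,0,0,0,0,0],[255,0.004,0,0,0,0,0],[255,0.004,0,0,0,0,0],[255,0.004,0,0,0,0,0],[255,0.004,0,0,0,0,0],[255,0.004,0,0,0,0,0],[255,0.004,0,0.0003,0,0,0],[255,0.004,0,0.0004,0,0,0],[255,0.004,0,0.0004,0,0,0],[255,0,0,0,0,0,0]],
])

```text
clock: 6.55
position: [529.3, -254.7, 71.8]
ee_rot: [0.996, -0.094, 0.0, 0.001]
contact_force: [-2.5, 0.0, 8.1]
gripper_width: 0.1
grasp_force: 3.9
```

servo_tool([
  [[255,0,0,-0.013,0,0,0],[255,-0.019,0,0,0,0,0],[255,-0.017,0,0,0,0,0],[255,0,0,0,0,0,0],[255,0,0,0.006,0,0,0],[255,0,0,0.004,0,0,0],[255,0,0,0.001,0,0,0],[255,0,0,0.0005,0,0,0],[255,0,0,0,0,0,0]],
])

```text
clock: 7.3
position: [493.6, -247.4, 72.7]
ee_rot: [0.996, -0.094, -0.0, 0.0]
contact_force: [-1.8, 0.3, 6.8]
gripper_width: -0.1
grasp_force: 3.6
```

servo_tool([
  [[255,0.004,0,0,0,0,0],[255,0.004,0,0,0,0,0],[255,0.004,0,0,0,0,0],[255,0.004,0,0,0,0,0],[255,0.004,0,0,0,0,0]],
])

```text
clock: 7.72
position: [495.2, -247.8, 72.2]
ee_rot: [0.995, -0.096, -0.021, -0.003]
contact_force: [-39.2, 14.5, 43.8]
gripper_width: -0.1
grasp_force: 25.4
```

servo_tool([
  [[255,0.004,0,0,0,0,0],[255,0.004,0,0.0003,0,0,0],[255,0.004,0,0.0004,0,0,0],[255,0.003,0,0.0004,0,0,0],[255,0,0,0,0,0,0]],
])

```text
clock: 8.13
position: [495.8, -248.1, 71.9]
ee_rot: [0.995, -0.097, -0.037, -0.005]
contact_force: [-58.7, 22.5, 66.8]
gripper_width: -0.2
grasp_force: 38.1
```

The wheel is at its stop: the force builds and nothing moves. I'll back off and look.

servo_tool([
  [[255,-0.017,0,0,0,0,0],[255,-0.018,0,-0.001,0,0,0],[255,0,0,-0.02,0,0,0],[255,0,0,-0.04,0,0,0],[255,-0.02,-0.005,-0.04,0,0,0],[255,-0.04,-0.01,-0.01,0,0,0],[255,-0.04,-0.01,0,0,0,0],[255,-0.03,-0.01,0,0,0,0],[75,0,0,0,0,0,0],[75,0,0,0,0,0,0]],
])

```text
clock: 8.97
position: [373.4, -188.9, 179.4]
ee_rot: [0.996, -0.094, 0.001, 0.0]
contact_force: [-0.4, -1.1, 0.1]
gripper_width: 23.6
grasp_force: 0.0
```

```bash
python3 - <<'E'
from h import *
rep()
d=cams.get_image("top"); crop(d,"k3",205,110,390,255,4)
print([(proj(d,list(RP+np.array([[np.cos(YAW),-np.sin(YAW)],[np.sin(YAW),np.cos(YAW)]])@np.array([x,0]))+[187])-[205,110])*4 for x in(26,78)])
E
```

```text
t 8.97 tcp rack [-186.9 -170.3  179.4] grip pt [-186.9 -170.3  198.1] F [-0.4 -1.1  0.1] w 23.6 x-axis yaw off 0.07 j [-0.08  0.08 -0.55  0.   -0.95  1.46]
[array([327.25912116, 243.94157759]), array([336.01967646, 155.80084609])]
```

View pics/k3.png

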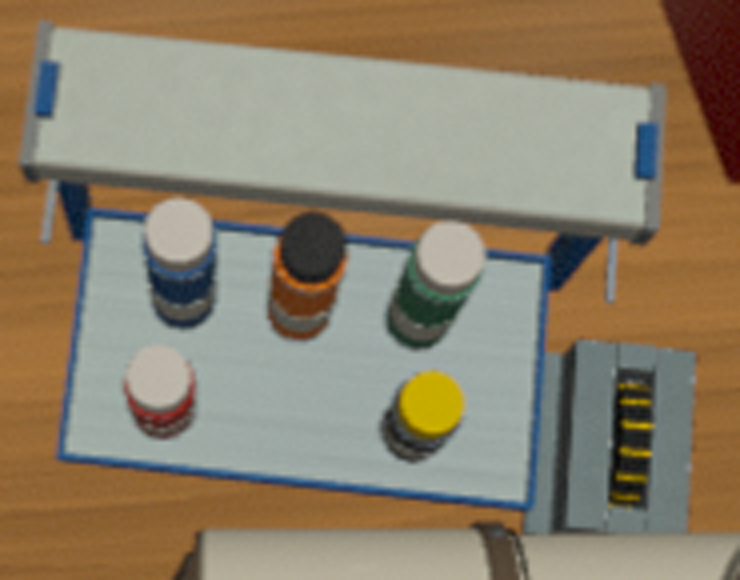

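The keeper bar is fully back and no longer visible, and all five cans are standing. The orange cap's centre is at crop (312,247). I'll use the cap to refine the can position and plan the approach.

```bash
python3 - <<'E'
from h import *
import pickle
d=pickle.load(open("D.pkl","rb"))["top"]
for n,u,v,z in(("orange",312.5,247,171),("blue",179.5,231,171),("green",450,256,171),("red",160,377,111),("grey",431.5,404,111)):
    print(n,rk(atz(d,205+(u+.5)/4-.5,110+(v+.5)/4-.5,z)).round(1))
E
```

```text
orange [ 28.6   8.4 171. ]
blue [ 29.6  84.5 171. ]
green [ 32.1 -69.7 171. ]
red [-44.1  88.7 111. ]
grey [-42.4 -73.1 111. ]
```

servo_tool([
  [[75,0.01,-0.015,-0.02,0,0,0],[75,0.02,-0.028,-0.01,0,0,0],[75,0.025,-0.03,0,0,0,0],[75,0.025,-0.03,0,0,0,0],[75,0.025,-0.03,0,0,0,0],[75,0.02,-0.025,0,0,0,0],[75,0.015,-0.014,0,0,0,0],[75,0.008,-0.006,0,0,0,0],[75,0,0,0,0,5,0],[75,0,0,0,0,5,0]],
])

```text
clock: 9.85
position: [555.8, -42.0, 208.0]
ee_rot: [0.992, -0.094, 0.088, 0.008]
contact_force: [-2.0, -0.8, 0.4]
gripper_width: 60.2
grasp_force: 0.0
```

servo_tool([
  [[75,0,0,0,0,5,0],[75,0,0,0,0,5,0],[75,0,0,0,0,5,0],[75,0,0,0,0,5,0],[75,0,0,0,0,5,0],[75,0,0,0,0,5,0],[75,0,0,0,0,0,0],[75,0,0,0,0,0,0]],
])

```text
clock: 10.52
position: [568.3, -65.8, 227.3]
ee_rot: [0.954, -0.102, 0.278, 0.045]
contact_force: [0.8, -1.0, 0.4]
gripper_width: 60.0
grasp_force: 0.0
```

```bash
cat >> h.py <<'E'
def togo(P):
    "tool-axes shift (mm) from the present pose to TCP rack point P"
    s=arm.read_state();M=R.from_quat(s["ee_rot"]).as_matrix();c,n=np.cos(YAW),np.sin(YAW)
    w=np.array([RP[0]+c*P[0]-n*P[1],RP[1]+n*P[0]+c*P[1],P[2]])
    print("togo tool",(M.T@(w-s["position"])).round(1),"tool x,y,z in rack",np.round([[c*v[0]+n*v[1],-n*v[0]+c*v[1],v[2]] for v in M.T],3).tolist())
E
python3 - <<'E'
from h import *
rep(); togo((45,8.7,103.7))
E
```

```text
t 10.52 tcp rack [-18.6 -12.7 227.3] grip pt [-28.7 -11.9 243. ] F [ 0.8 -1.   0.4] w 60.0 x-axis yaw off -0.73 j [ 0.15  0.07 -0.84  1.02 -0.26  0.27]
togo tool [-13.2 -27.1 137.3] tool x,y,z in rack [[0.842, -0.011, 0.539], [-0.032, -0.999, 0.03], [0.538, -0.042, -0.842]]
```

The arm is at its j5 limit (j4 swung to 1.02), so the lean only partly came through. I'll identify the arm geometry to find a lean that works.

```bash
cat > kin.py <<'E'
from h import *
# q, position ; model: Rz(j1) T(a,h) Ry(j2) T(0,L2) Ry(-j3) T(L3,e) Rx(j4) Ry(-j5) T(Lt,0), tool z along +x of last
def ry(t): return R.from_euler("y",t).as_matrix()
def fk(p,q,full=False):
    a,h,L2,L3,e,Lt=p
    A=R.from_euler("z",q[0]).as_matrix(); B=A@ry(q[1]); C=B@ry(-q[2]); D=C@R.from_euler("x",q[3]).as_matrix()@ry(-q[4])
    w=A@[a,0,h]+B@[0,0,L2]+C@[L3,0,e]; z=D[:,0]
    return w+Lt*z, z, w
data=[([1.59464,.385542,.006626,-.00047,-1.194],[145.233,607.29,230.23]),([-.16,.41,-.37,0,-.81],[489.5,-241.5,87.8]),([-.17,.48,-.28,0,-.81],[530.9,-254.5,71.5]),([-.08,.08,-.55,0,-.95],[373.4,-188.9,179.4])]
E
cat > k2.py <<'E'
from kin import *
s=arm.read_state(); z=R.from_quat(s["ee_rot"]).as_matrix()[:,2]
for s4 in(1,-1):
    def fq(q): q=list(q); q[3]*=s4; return q
    print(s4,"axis now",fk([0]*6,fq(s["joints"]))[1].round(3),z.round(3))
print(s["joints"].round(4).tolist(),s["position"].round(2).tolist())
dd=data+[(s["joints"],s["position"])]
def g(p): 
    o=[]
    for q,P in dd:
        q=list(q); f=fk(p,q)[0]; o+=[np.hypot(f[0],f[1])-np.hypot(P[0],P[1]),f[2]-P[2]]
    return o+list((np.array(p)-[0,400,400,400,0,250])*.01)
r=least_squares(g,[0,400,400,400,0,250]); print(r.x.round(1),np.round(g(r.x),1)[:10])
E
python3 k2.py
```

```text
1 axis now [ 0.456  0.289 -0.842] [ 0.521 -0.143 -0.842]
-1 axis now [ 0.521 -0.143 -0.842] [ 0.521 -0.143 -0.842]
[0.1485, 0.0656, -0.8357, 1.0167, -0.2598, 0.2685] [568.31, -65.79, 227.26]
[ 87.7 377.9 575.2 376.5 -49.9 504.3] [  9.9  -9.3  -6.   13.2   3.5  16.8 -14.6   5.5   7.4 -26.1]
```

```bash
cat > kin.py <<'E'
from h import *
def ry(t): return R.from_euler("y",t).as_matrix()
def fk(p,q):
    a,h,L2,L3,e,Lt,d=p
    A=R.from_euler("z",q[0]).as_matrix(); B=A@ry(q[1]); C=B@ry(-q[2]); D=C@R.from_euler("x",-q[3]).as_matrix()@ry(-q[4])
    w=A@[a,d,h]+B@[0,0,L2]+C@[L3,0,e]; z=D[:,0]
    return w+Lt*z, D, w
data=[([1.59464,.385542,.006626,-.00047,-1.194],[145.233,607.29,230.23]),([-.16,.41,-.37,0,-.81],[489.5,-241.5,87.8]),([-.17,.48,-.28,0,-.81],[530.9,-254.5,71.5]),([-.08,.08,-.55,0,-.95],[373.4,-188.9,179.4]),
([0.1485, 0.0656, -0.8357, 1.0167, -0.2598, 0.2685],[568.31, -65.79, 227.26])]
def g(p):
    o=[]
    for q,P in data: o+=list(fk(p,q)[0]-P)
    return o+list((np.array(p)-[0,400,400,400,0,250,-160])*.003)
P=least_squares(g,[0,400,400,400,0,250,-160]).x
lim=np.array([[-3.14,3.14],[-1.21,2.06],[-1.07,1.41],[-3.16,2.05],[-2.99,-.16]])
def ik(Tw,z,q0=(0,.3,-.4,0,-.5)):
    def f(q): t,D,w=fk(P,q); return np.r_[(t-Tw)/10,(D[:,0]-z)*10]
    r=least_squares(f,np.clip(q0,lim[:,0]+.01,lim[:,1]-.01),bounds=(lim[:,0],lim[:,1])); return r.x,np.abs(r.fun).max()
def w_(p):
    c,n=np.cos(YAW),np.sin(YAW); return np.array([RP[0]+c*p[0]-n*p[1],RP[1]+n*p[0]+c*p[1],p[2]])
def zax(th,yaw=YAW): return np.array([np.sin(th)*np.cos(yaw),np.sin(th)*np.sin(yaw),-np.cos(th)])
E
python3 - <<'E'
from kin import *
print(P.round(1),np.round(g(P),1)[:15])
for th in(30,35,40):
  t=np.radians(th)
  for x,z in((33,110),(33,120),(33,130),(0,140),(-30,140),(-60,140),(-60,260)):
    for yaw in(YAW,):
      T=w_((x+18.7*np.sin(t),8.7,z-18.7*np.cos(t))); q,e=ik(T,zax(t,yaw)); print(th,x,z,q.round(2),round(e,2))
E
```

```text
[ 124.3  251.9  514.4  304.5  -11.9  391.3 -140.7] [-19.   -8.8 -16.6  11.2  18.2  22.1  11.6  18.6  27.   14.8  16.6   5.
  -9.9 -79.3 -37.5]
30 33 110 [ 0.28  0.41 -0.82  2.05 -0.26] 0.06
30 33 120 [ 0.28  0.38 -0.81  1.95 -0.25] 0.0
30 33 130 [ 0.28  0.35 -0.79  1.77 -0.23] 0.0
30 0 140 [ 0.32  0.29 -0.86  1.75 -0.25] 0.0
30 -30 140 [ 0.36  0.25 -0.95  1.87 -0.28] 0.0
30 -60 140 [ 0.41  0.21 -1.03  1.95 -0.31] 0.0
30 -60 260 [ 0.41 -0.1  -0.7   0.53 -0.59] 0.0
35 33 110 [ 0.33  0.41 -0.85  2.05 -0.34] 0.58
35 33 120 [ 0.32  0.39 -0.85  2.05 -0.33] 0.44
35 33 130 [ 0.32  0.36 -0.85  2.05 -0.33] 0.3
35 0 140 [ 0.36  0.3  -0.94  2.05 -0.35] 0.26
35 -30 140 [ 0.41  0.27 -1.01  2.05 -0.38] 0.33
35 -60 140 [ 0.44  0.22 -1.07  2.05 -0.38] 0.46
35 -60 260 [ 0.46 -0.13 -0.79  0.76 -0.53] 0.0
40 33 110 [ 0.37  0.43 -0.88  2.05 -0.42] 1.05
40 33 120 [ 0.37  0.4  -0.88  2.05 -0.42] 0.92
40 33 130 [ 0.37  0.38 -0.88  2.05 -0.41] 0.78
40 0 140 [ 0.42  0.32 -0.97  2.05 -0.44] 0.72
40 -30 140 [ 0.47  0.28 -1.05  2.05 -0.47] 0.78
40 -60 140 [ 0.45  0.22 -1.07  2.05 -0.39] 1.06
40 -60 260 [ 0.52 -0.15 -0.9   1.06 -0.5 ] 0.0
```

```bash
python3 - <<'E'
s=open("kin.py").read()
s=s.replace("a,h,L2,L3,e,Lt,d=p","a,h,L2,L3,e,Lt,d,dw=p").replace("+C@[L3,0,e]; z=","+C@[L3,0,e]+D@[0,dw,0]; z=").replace("0,250,-160])*.003","0,250,0,-160])*.003").replace("0,250,-160]).x","0,250,0,-160]).x")
open("kin.py","w").write(s)
E
cat > k3.py <<'E'
from kin import *
print(P.round(1),np.round(g(P),1)[:15])
for th in(30,35,40):
  t=np.radians(th)
  for x,z in((33,110),(33,130),(0,140),(-60,140),(-60,260)):
    for q0 in((0.1,.3,-.4,0.3,-.5),(.2,.3,-.4,-1.5,-.5)):
      T=w_((x+18.7*np.sin(t),8.7,z-18.7*np.cos(t))); q,e=ik(T,zax(t),q0); print(th,x,z,q.round(2),round(e,2))
E
python3 k3.py
```

```text
[   6.8  159.9  557.4  417.6    0.6  292.    -1.9 -158.1] [ 0.2  0.3  0.2 -0.9  0.6 -1.9  1.4  0.8  3.6 -1.  -1.5 -1.4  0.2  0.3
 -0.6]
30 33 110 [ 0.15  0.38 -0.69  0.76 -0.16] 1.06
30 33 110 [ 0.15  0.38 -0.69  0.76 -0.16] 1.06
30 33 130 [ 0.12  0.34 -0.73  0.95 -0.16] 0.85
30 33 130 [ 0.12  0.34 -0.73  0.95 -0.16] 0.85
30 0 140 [ 0.11  0.28 -0.82  1.12 -0.16] 0.87
30 0 140 [ 0.11  0.28 -0.82  1.12 -0.16] 0.87
30 -60 140 [-0.03  0.19 -0.97  1.74 -0.16] 0.79
30 -60 140 [-0.03  0.19 -0.97  1.74 -0.16] 0.79
30 -60 260 [ 0.3   0.   -0.76  0.63 -0.41] 0.0
30 -60 260 [ 0.3   0.   -0.76  0.63 -0.41] 0.0
35 33 110 [ 0.17  0.38 -0.6   0.32 -0.16] 1.33
35 33 110 [ 0.17  0.38 -0.6   0.32 -0.16] 1.33
35 33 130 [-0.13  0.33 -0.8   2.05 -0.16] 1.01
35 33 130 [-0.13  0.33 -0.8   2.05 -0.16] 1.01
35 0 140 [-0.13  0.27 -0.86  2.05 -0.16] 1.01
35 0 140 [-0.13  0.27 -0.86  2.05 -0.16] 1.01
35 -60 140 [-0.12  0.19 -0.97  2.05 -0.16] 1.2
35 -60 140 [-0.12  0.19 -0.97  2.05 -0.16] 1.2
35 -60 260 [ 0.18 -0.02 -0.9   1.1  -0.23] 0.0
35 -60 260 [ 0.18 -0.02 -0.9   1.1  -0.23] 0.0
40 33 110 [-0.35  0.38 -0.6  -2.93 -0.16] 0.76
40 33 110 [-0.35  0.38 -0.6  -2.93 -0.16] 0.76
40 33 130 [ 0.15  0.34 -0.49 -0.12 -0.16] 2.21
40 33 130 [ 0.15  0.34 -0.49 -0.12 -0.16] 2.21
40 0 140 [ 0.18  0.28 -0.57 -0.05 -0.16] 2.21
40 0 140 [ 0.18  0.28 -0.57 -0.05 -0.16] 2.21
40 -60 140 [-0.37  0.2  -0.77 -2.89 -0.16] 0.9
40 -60 140 [-0.37  0.2  -0.77 -2.89 -0.16] 0.9
40 -60 260 [ 0.03 -0.02 -0.95  1.52 -0.16] 0.4
40 -60 260 [ 0.03 -0.02 -0.95  1.52 -0.16] 0.4
```

```bash
cat > k4.py <<'E'
from kin import *
pts=((33,122),(33,140),(-10,140),(-60,140))
for th in(30,35,40,45):
  t=np.radians(th)
  for off in range(-60,61,15):
    yw=YAW+np.radians(off); o=[]
    for q4 in(1.2,-1.2,-2.9):
      q=(.1,.35,-.6,q4,-.4); ok=[]
      for x,z in pts:
        za=zax(t,yw); T=w_((x,8.7,z))+18.7*za; q,e=ik(T,za,q); ok.append((e,q))
      m=max(e for e,_ in ok)
      if m<.05: o.append([k[1].round(2).tolist() for k in ok][::3])
    for k in o: print(th,off,k)
E
python3 k4.py
```

```text
30 -60 [[0.31, 0.47, -0.57, 0.86, -0.72], [0.4, 0.32, -0.76, 0.85, -0.73]]
30 -60 [[0.31, 0.47, -0.57, 0.86, -0.72], [0.4, 0.32, -0.76, 0.85, -0.73]]
30 -45 [[0.24, 0.42, -0.7, 1.12, -0.55], [0.32, 0.27, -0.88, 1.12, -0.56]]
30 -45 [[0.24, 0.42, -0.7, 1.12, -0.55], [0.32, 0.27, -0.88, 1.12, -0.56]]
30 -30 [[0.09, 0.37, -0.79, 1.5, -0.37], [0.15, 0.22, -0.97, 1.51, -0.39]]
30 -30 [[0.09, 0.37, -0.79, 1.5, -0.37], [0.15, 0.22, -0.97, 1.51, -0.39]]
30 30 [[0.1, 0.37, -0.37, -0.35, -0.34], [0.18, 0.2, -0.59, -0.29, -0.27]]
30 30 [[0.1, 0.37, -0.37, -0.35, -0.34], [0.18, 0.2, -0.59, -0.29, -0.27]]
30 45 [[0.01, 0.4, -0.24, -0.55, -0.55], [0.05, 0.24, -0.44, -0.56, -0.51]]
30 45 [[0.01, 0.4, -0.24, -0.55, -0.55], [0.05, 0.24, -0.44, -0.56, -0.51]]
30 60 [[-0.05, 0.44, -0.15, -0.62, -0.75], [-0.03, 0.28, -0.34, -0.64, -0.71]]
30 60 [[-0.05, 0.44, -0.15, -0.62, -0.75], [-0.03, 0.28, -0.34, -0.64, -0.71]]
35 -60 [[0.31, 0.48, -0.62, 1.0, -0.75], [0.41, 0.33, -0.8, 0.98, -0.76]]
35 -60 [[0.31, 0.48, -0.62, 1.0, -0.75], [0.41, 0.33, -0.8, 0.98, -0.76]]
35 -45 [[0.21, 0.42, -0.75, 1.35, -0.58], 
[... 2384 characters left out ...]
74]]
45 30 [[-0.09, 0.36, -0.3, -1.07, -0.34], [-0.08, 0.21, -0.48, -1.11, -0.32]]
45 30 [[-0.09, 0.36, -0.3, -1.07, -0.34], [-0.08, 0.21, -0.48, -1.11, -0.32]]
45 30 [[-0.09, 0.36, -0.3, -1.07, -0.34], [-0.08, 0.21, -0.48, -1.11, -0.32]]
45 45 [[-0.18, 0.41, -0.22, -1.06, -0.6], [-0.19, 0.25, -0.4, -1.1, -0.59]]
45 45 [[-0.18, 0.41, -0.22, -1.06, -0.6], [-0.19, 0.25, -0.4, -1.1, -0.59]]
45 45 [[-0.18, 0.41, -0.22, -1.06, -0.6], [-0.19, 0.25, -0.4, -1.1, -0.59]]
45 60 [[-0.22, 0.46, -0.13, -1.0, -0.83], [-0.24, 0.32, -0.32, -1.03, -0.82]]
45 60 [[-0.22, 0.46, -0.13, -1.0, -0.83], [-0.24, 0.32, -0.32, -1.03, -0.82]]
45 60 [[-0.22, 0.46, -0.13, -1.0, -0.83], [-0.24, 0.32, -0.32, -1.03, -0.82]]
```

```bash
cat > k5.py <<'E'
from kin import *
for th,off in((45,20),(45,25),(45,30),(42,25)):
  t=np.radians(th); yw=YAW+np.radians(off); za=zax(t,yw); print(th,off,"toolz rack",rk(np.r_[RP+za[:2],za[2]]).round(3))
  q=(.15,.2,-.6,0,-.8); gp=[(-40,-34,195)]
  out=[]
  for k in np.linspace(0,1,7): q,e=ik(w_((-60,-34,200))+18.7*zax(t*k,yw),zax(t*k,yw),q); out.append((q[3:].round(2).tolist(),round(e,2)))
  print(" lean",out)
  tr=rk((494.5,295.2,0)); path=[(-52,-40,207),(33,8.7,122),(25,8.7,124),(-10,8.7,136),(-60,8.7,140),(-60,8.7,245),(-80,120,245),(tr[0],tr[1],245),(tr[0],tr[1],121)]
  for p in path: q,e=ik(w_(p)+18.7*za,za,q); print("  ",np.round(p),q.round(2),round(e,2))
E
python3 k5.py
```

```text
45 20 toolz rack [ 0.664  0.242 -0.707]
 lean [([0.0, -1.0], np.float64(0.0)), ([-0.0, -0.84], np.float64(0.0)), ([-0.0, -0.68], np.float64(0.0)), ([-0.0, -0.5], np.float64(0.0)), ([-0.01, -0.32], np.float64(0.0)), ([-0.1, -0.16], np.float64(0.07)), ([-0.59, -0.16], np.float64(0.16))]
   [-52 -40 207] [ 0.06  0.07 -0.58 -0.53 -0.16] 0.08
   [ 33.   9. 122.] [-0.01  0.35 -0.35 -1.   -0.16] 0.17
   [ 25.   9. 124.] [-0.01  0.34 -0.36 -1.01 -0.16] 0.17
   [-10.   9. 136.] [-0.    0.27 -0.43 -1.02 -0.16] 0.23
   [-60.   9. 140.] [-0.01  0.19 -0.51 -1.11 -0.16] 0.24
   [-60.   9. 245.] [ 0.21  0.   -0.64 -0.21 -0.16] 0.63
   [-80 120 245] [ 0.42  0.01 -0.83  0.69 -0.16] 1.4
   [-159.  328.  245.] [ 0.55  0.09 -0.91  2.05 -0.32] 0.17
   [-159.  328.  121.] [ 0.61  0.32 -0.93  2.05 -0.46] 1.63
45 25 toolz rack [ 0.641  0.299 -0.707]
 lean [([0.0, -1.0], np.float64(0.0)), ([-0.02, -0.85], np.float64(0.0)), ([-0.04, -0.7], np.float64(0.0)), ([-0.08, -0.54], np.float64(0.0)), ([-0.17, -0.39], np.float64(0.0)), ([-0.36, -0.28], np.float64(0.0)), ([-0.75, -0.28], np.float64(0.0))]
   [-52 -40 20
[... 1384 characters left out ...]
np.float64(0.0)), ([-0.04, -0.72], np.float64(0.0)), ([-0.07, -0.57], np.float64(0.0)), ([-0.14, -0.43], np.float64(0.0)), ([-0.28, -0.31], np.float64(0.0)), ([-0.57, -0.27], np.float64(0.0))]
   [-52 -40 207] [ 0.01  0.09 -0.52 -0.56 -0.29] 0.0
   [ 33.   9. 122.] [ 0.03  0.35 -0.36 -0.81 -0.2 ] 0.0
   [ 25.   9. 124.] [ 0.03  0.34 -0.37 -0.81 -0.2 ] 0.0
   [-10.   9. 136.] [ 0.06  0.27 -0.45 -0.78 -0.18] 0.0
   [-60.   9. 140.] [ 0.08  0.19 -0.54 -0.81 -0.16] 0.04
   [-60.   9. 245.] [ 0.23  0.   -0.67 -0.08 -0.17] 0.0
   [-80 120 245] [ 0.45  0.01 -0.76  0.35 -0.16] 0.82
   [-159.  328.  245.] [ 0.5   0.08 -0.89  2.05 -0.2 ] 0.16
   [-159.  328.  121.] [ 0.56  0.3  -0.91  2.05 -0.34] 1.62
```

```bash
cat > k6.py <<'E'
from kin import *
def rot(th,az): # tool matrix: lean th, azimuth az
    z=zax(th,az); y=np.array([np.sin(az),-np.cos(az),0]); return np.column_stack([np.cross(y,z),y,z])
def rel(Pr,th,az):
    s=arm.read_state();M=R.from_quat(s["ee_rot"]).as_matrix()
    print("shift",(M.T@(w_(Pr)-s["position"])).round(1),"turn deg",np.degrees(R.from_matrix(M.T@rot(th,az)).as_rotvec()).round(1))
AZ=YAW+np.radians(30)
E
python3 - <<'E'
from k6 import *
rep(); rel((-30,-24,225),0,AZ)
T45=np.radians(45)
q=np.array([0.11,.02,-.51,-.54,-.31]); tr=rk((494.5,295.2,0))
for az in(40,60,70,80,90):
    q0=q
    for f in np.linspace(0,1,5):
        p=np.array([-60,8.7,245])*(1-f)+np.array([tr[0],tr[1],245])*f; a=np.degrees(AZ)*(1-f)+az*f; za=zax(T45,np.radians(a)); q0,e=ik(w_(p)+18.7*za,za,q0); print(az,f,q0.round(2),round(e,2))
    p[2]=121; q0,e=ik(w_(p)+18.7*za,za,q0); print("  down",q0.round(2),round(e,2))
E
```

```text
t 10.52 tcp rack [-18.6 -12.7 227.3] grip pt [-28.7 -11.9 243. ] F [ 0.8 -1.   0.4] w 60.0 x-axis yaw off -0.73 j [ 0.15  0.07 -0.84  1.02 -0.26  0.27]
shift [-10.7  11.6  -3.7] turn deg [ 10.7 -31.3 -30.5]
40 0.0 [ 0.11  0.02 -0.51 -0.54 -0.31] 0.0
40 0.25 [ 0.36 -0.01 -0.64 -0.27 -0.17] 0.0
40 0.5 [ 0.52 -0.01 -0.64 -0.24 -0.16] 0.33
40 0.75 [ 0.67  0.03 -0.62 -0.19 -0.16] 0.56
40 1.0 [ 0.8   0.08 -0.58 -0.12 -0.16] 0.81
  down [ 0.53  0.29 -0.43 -1.33 -0.16] 0.44
60 0.0 [ 0.11  0.02 -0.51 -0.54 -0.31] 0.0
60 0.25 [ 0.25  0.   -0.51 -0.58 -0.34] 0.0
60 0.5 [ 0.38  0.02 -0.48 -0.62 -0.38] 0.0
60 0.75 [ 0.5   0.05 -0.42 -0.66 -0.42] 0.0
60 1.0 [ 0.61  0.11 -0.34 -0.71 -0.48] 0.0
  down [ 0.47  0.32 -0.37 -1.15 -0.44] 0.0
70 0.0 [ 0.11  0.02 -0.51 -0.54 -0.31] 0.0
70 0.25 [ 0.2   0.01 -0.47 -0.66 -0.41] 0.0
70 0.5 [ 0.31  0.04 -0.42 -0.73 -0.5 ] 0.0
70 0.75 [ 0.41  0.09 -0.35 -0.79 -0.59] 0.0
70 1.0 [ 0.51  0.15 -0.26 -0.82 -0.69] 0.0
  down [ 0.42  0.35 -0.32 -1.11 -0.6 ] 0.0
80 0.0 [ 0.11  0.02 -0.51 -0.54 -0.31] 0.0
80 0.25 [ 0.16  0.02 -0.44 -0.71 -0.47] 0.0
80 0.5 [ 0.25  0.06 -0.37 -0.8  -0.61] 0.0
80 0.75 [ 0.34  0.12 -0.29 -0.84 -0.74] 0.0
80 1.0 [ 0.45  0.2  -0.18 -0.86 -0.86] 0.0
  down [ 0.39  0.39 -0.26 -1.06 -0.75] 0.0
90 0.0 [ 0.11  0.02 -0.51 -0.54 -0.31] 0.0
90 0.25 [ 0.13  0.04 -0.41 -0.76 -0.53] 0.0
90 0.5 [ 0.2   0.08 -0.34 -0.84 -0.71] 0.0
90 0.75 [ 0.3   0.16 -0.24 -0.86 -0.87] 0.0
90 1.0 [ 0.41  0.25 -0.11 -0.86 -1.03] 0.0
  down [ 0.38  0.43 -0.2  -1.   -0.89] 0.0
```

servo_tool([
  [[75,-0.001,0.001,-0.001,1.07,-3.13,-3.05],[75,-0.001,0.001,-0.001,1.07,-3.13,-3.05],[75,-0.001,0.001,-0.001,1.07,-3.13,-3.05],[75,-0.001,0.001,0,1.07,-3.13,-3.05],[75,-0.001,0.001,0,1.07,-3.13,-3.05],[75,-0.001,0.001,0,1.07,-3.13,-3.05],[75,-0.001,0.001,0,1.07,-3.13,-3.05],[75,-0.001,0.001,0,1.07,-3.13,-3.05],[75,-0.001,0.001,0,1.07,-3.13,-3.05],[75,-0.001,0.001,0,1.07,-3.13,-3.05]],
])

```text
clock: 11.35
position: [564.3, -79.3, 231.3]
ee_rot: [0.99, 0.132, 0.038, 0.011]
contact_force: [0.2, -0.9, 0.2]
gripper_width: 60.8
grasp_force: 0.0
```

servo_tool([
  [[75,0,0,0,0,0,0],[75,0,0,0,0,0,0]],
])

```text
clock: 11.52
position: [564.4, -80.3, 230.6]
ee_rot: [0.991, 0.13, 0.039, 0.013]
contact_force: [-0.0, -0.1, -0.6]
gripper_width: 60.4
grasp_force: 0.0
```

```bash
python3 - <<'E'
from k6 import *
rep(); rel((-30,-24,225),0,AZ); rel((-30,-24,225),np.radians(45),AZ)
E
```

```text
t 11.52 tcp rack [-19.7 -27.7 230.6] grip pt [-21.3 -27.7 249.3] F [-0.  -0.1 -0.6] w 60.4 x-axis yaw off 25.83 j [ 0.16  0.25 -0.2   0.03 -1.04  1.66]
shift [-8.  -7.9  4.8] turn deg [ 2.2 -4.1 -4.2]
shift [-8.  -7.9  4.8] turn deg [ 3.8 40.8 -3.1]
```

servo_tool([
  [[75,-0.001,-0.001,0,0.38,4.08,-0.31],[75,-0.001,-0.001,0,0.38,4.08,-0.31],[75,-0.001,-0.001,0,0.38,4.08,-0.31],[75,-0.001,-0.001,0,0.38,4.08,-0.31],[75,-0.001,-0.001,0,0.38,4.08,-0.31],[75,-0.001,-0.001,0,0.38,4.08,-0.31],[75,-0.001,-0.001,0,0.38,4.08,-0.31],[75,-0.001,-0.001,0,0.38,4.08,-0.31],[75,0,0,0,0.38,4.08,-0.31],[75,0,0,0,0.38,4.08,-0.31]],
])

```text
clock: 12.35
position: [552.5, -74.7, 228.6]
ee_rot: [0.912, 0.154, 0.374, -0.063]
contact_force: [-1.3, -0.2, -1.1]
gripper_width: 59.8
grasp_force: 0.0
```

servo_tool([
  [[75,0,0,0,0,0,0],[75,0,0,0,0,0,0]],
])

```text
clock: 12.52
position: [553.4, -77.2, 229.0]
ee_rot: [0.914, 0.153, 0.372, -0.062]
contact_force: [-0.4, -0.4, 0.6]
gripper_width: 60.4
grasp_force: 0.0
```

```bash
python3 - <<'E'
from k6 import *
t=np.radians(45); z=rk(np.r_[RP+zax(t,AZ)[:2],zax(t,AZ)[2]]); g=np.array([33,8.7,122])
rep(); rel(g+(18.7-110)*z,t,AZ); rel(g+18.7*z,t,AZ)
d=cams.get_image("side"); crop(d,"a1",230,170,370,320,4)
E
```

```text
t 12.52 tcp rack [-31.1 -26.7 229. ] grip pt [-42.5 -33.2 242.4] F [-0.4 -0.4  0.6] w 60.4 x-axis yaw off 29.88 j [-0.05  0.06 -0.42 -0.66 -0.44  2.46]
shift [-23.5   1.3  36.5] turn deg [ 0.2  0.7 -0.1]
shift [-22.1   1.  146.5] turn deg [ 0.2  0.7 -0.1]
```

View pics/a1.png

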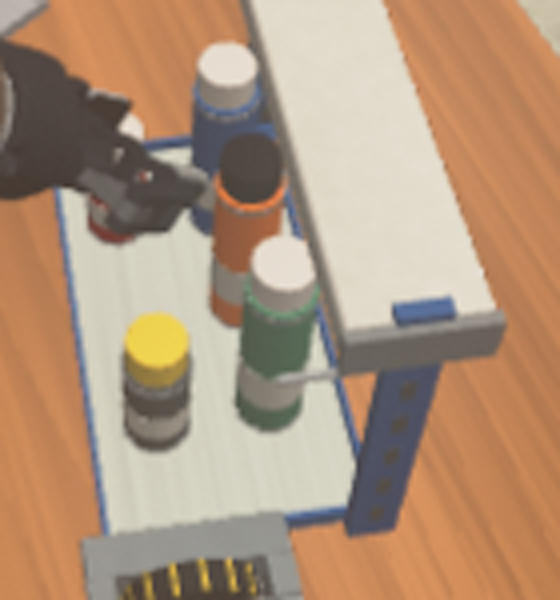

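The gripper leans in from the front-left without trouble: it is at crop (150,190) and the orange cap at (252,160). I'll align with the approach line, then advance along the tool axis.

servo_tool([
  [[75,-0.006,0,0.009,0,0.4,0],[75,-0.006,0.0005,0.009,0,0.3,0],[75,-0.006,0.0005,0.009,0,0,0],[75,-0.005,0,0.009,0,0,0],[75,0,0,0.012,0,0,0],[75,0,0,0.013,0,0,0],[75,0,0,0.013,0,0,0],[75,0,0,0.012,0,0,0],[75,0,0,0,0,0,0],[75,0,0,0,0,0,0]],
])

```text
clock: 13.4
position: [596.1, -62.4, 151.0]
ee_rot: [0.911, 0.155, 0.377, -0.063]
contact_force: [0.7, -0.4, -0.4]
gripper_width: 60.2
grasp_force: 0.0
```

```bash
python3 - <<'E'
from k6 import *
t=np.radians(45); z=rk(np.r_[RP+zax(t,AZ)[:2],zax(t,AZ)[2]]); g=np.array([33,8.7,122])
rep(); rel(g+18.7*z,t,AZ)
d=cams.get_image("wrist"); cv2.imwrite("pics/wr.png",d["frame"])
print([proj(d,w_((x,8.7,zz))).round(0) for x,zz in((33,171),(33,6))], rk(atz(cams.get_image("side"),293,209.8,171)))
E
```

```text
t 13.4 tcp rack [  8.   -4.2 151. ] grip pt [ -3.4 -10.8 164.3] F [ 0.7 -0.4 -0.4] w 60.2 x-axis yaw off 30.16 j [-0.09  0.24 -0.37 -0.94 -0.37  2.79]
shift [-0.6  1.3 59.1] turn deg [0.  0.1 0.1]
[array([255., 177.]), array([254., 257.])] [ 32.46928996   3.65072727 171.        ]
```

View pics/wr.png

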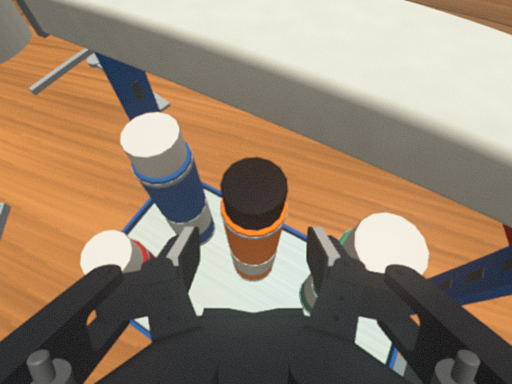

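The wrist view shows the orange cap at (255,180), predicted (255,177), centred between the fingers. I'll advance.

servo_tool([
  [[75,0,0.0005,0.012,0,0,0],[75,0,0.0005,0.012,0,0,0],[75,0,0,0.012,0,0,0],[75,0,0,0,0,0,0]],
])

```text
clock: 13.83
position: [620.8, -55.5, 125.7]
ee_rot: [0.911, 0.154, 0.377, -0.063]
contact_force: [0.0, -0.3, 0.0]
gripper_width: 60.4
grasp_force: 0.0
```

servo_tool([
  [[75,0,0,0.01,0,0,0],[75,0,0,0.008,0,0,0],[75,0,0,0.004,0,0,0],[75,0,0,0,0,0,0]],
])

```text
clock: 14.17
position: [635.3, -50.5, 109.9]
ee_rot: [0.911, 0.154, 0.377, -0.063]
contact_force: [-0.5, -0.2, -0.4]
gripper_width: 60.3
grasp_force: 0.0
```

```bash
python3 - <<'E'
from k6 import *
t=np.radians(45); z=rk(np.r_[RP+zax(t,AZ)[:2],zax(t,AZ)[2]]); g=np.array([33,8.7,122])
rep(); rel(g+18.7*z,t,AZ)
# j6 model
s=arm.read_state(); q=s["joints"]; M=R.from_quat(s["ee_rot"]).as_matrix(); D=fk(P,q)[1]
def tr6(q,M): 
    D=fk(P,q)[1]; L=D.T@M; return np.arctan2(L[2,0],L[1,0]),L.round(2).tolist()
a,L=tr6(q,M); print("ang",a,"j6",q[5]); 
M0=R.from_quat([.993109,-.117192,-.00007,.00108]).as_matrix(); print("ang0",tr6(data[0][0],M0)[0],"j6",-.2586)
TR=rk((494.5,295.2,0)); j=q[:5]
for f,p in((0,(-60,8.7,140)),(0,(-60,8.7,245)),(.33,None),(.66,None),(1,None)):
    p=np.array(p) if p else np.array([-60,8.7,245])*(1-f)+np.array([TR[0],TR[1],245])*f
    az=AZ*(1-f)+np.radians(65)*f; za=zax(t,az); j,e=ik(w_(p)+18.7*za,za,j); print(f,p.round(),j.round(2),round(e,2),"ang",tr6(j,rot(t,az))[0].round(2))
p[2]=121; j,e=ik(w_(p)+18.7*za,za,j); print("down",j.round(2),round(e,2),"ang",tr6(j,rot(t,az))[0].round(2))
E
```

```text
t 14.17 tcp rack [ 44.3  15.  109.9] grip pt [ 32.8   8.4 123.1] F [-0.5 -0.2 -0.4] w 60.3 x-axis yaw off 30.05 j [-0.09  0.36 -0.3  -1.06 -0.34  2.92]
shift [-0.5 -0.2  1. ] turn deg [0.1 0.  0. ]
ang 0.22351570387343386 j6 2.9180769497163594
ang0 -2.88299847177248 j6 -0.2586
0 [-60.   9. 140.] [-0.08  0.21 -0.48 -1.11 -0.32] 0.0 ang 0.18
0 [-60.   9. 245.] [ 0.11  0.02 -0.51 -0.54 -0.31] 0.0 ang 0.9
0.33 [-93. 114. 245.] [ 0.26  0.01 -0.48 -0.64 -0.4 ] 0.0 ang 0.73
0.66 [-125.  219.  245.] [ 0.41  0.05 -0.41 -0.72 -0.48] 0.0 ang 0.58
1 [-159.  328.  245.] [ 0.55  0.13 -0.3  -0.78 -0.59] 0.0 ang 0.45
down [ 0.44  0.33 -0.35 -1.13 -0.52] 0.0 ang -0.04
```

servo_tool([
  [[255,0,0,0.001,0,0,0],[255,0,0,0,0,0,0],[255,0,0,0,0,0,0],[255,0,0,0,0,0,0],[255,0,0,0,0,0,0],[255,0,0,0,0,0,0]],
])

```text
clock: 14.67
position: [635.7, -50.2, 110.0]
ee_rot: [0.911, 0.154, 0.378, -0.063]
contact_force: [0.3, 1.6, -0.6]
gripper_width: 43.1
grasp_force: 60.9
```

```bash
cat >> k6.py <<'E'
def ang(q,M): L=fk(P,q)[1].T@M; return np.pi-np.arctan2(L[2,0],L[1,0])
E
python3 - <<'E'
from k6 import *
rep(); t=np.radians(45); TR=rk((494.5,295.2,0))
for az in(40,50,55,60,70,80,90,100,110):
  j=np.array([.55,.13,-.3,-.78,-.59]); za=zax(t,np.radians(az)); o=[]
  for z in(245,180,121):
    j,e=ik(w_((TR[0],TR[1],z))+18.7*za,za,j); o.append((round(ang(j,rot(t,np.radians(az))),2),round(e,2)))
  print(az,o,j.round(2))
E
```

```text
t 14.67 tcp rack [ 44.6  15.3 110. ] grip pt [ 33.2   8.7 123.2] F [ 0.3  1.6 -0.6] w 43.1 x-axis yaw off 30.08 j [-0.09  0.36 -0.3  -1.06 -0.34  2.92]
40 [(np.float64(1.62), np.float64(0.81)), (np.float64(2.38), np.float64(0.84)), (np.float64(3.01), np.float64(0.44))] [ 0.53  0.29 -0.43 -1.33 -0.16]
50 [(np.float64(2.01), np.float64(0.0)), (np.float64(2.43), np.float64(0.0)), (np.float64(2.93), np.float64(0.0))] [ 0.55  0.29 -0.41 -1.14 -0.25]
55 [(np.float64(2.33), np.float64(0.0)), (np.float64(2.66), np.float64(0.0)), (np.float64(3.03), np.float64(0.0))] [ 0.51  0.3  -0.39 -1.15 -0.35]
60 [(np.float64(2.54), np.float64(0.0)), (np.float64(2.81), np.float64(0.0)), (np.float64(3.11), np.float64(0.0))] [ 0.47  0.32 -0.37 -1.15 -0.44]
70 [(np.float64(2.81), np.float64(0.0)), (np.float64(3.02), np.float64(0.0)), (np.float64(3.23), np.float64(0.0))] [ 0.42  0.35 -0.32 -1.11 -0.6 ]
80 [(np.float64(2.99), np.float64(0.0)), (np.float64(3.16), np.float64(0.0)), (np.float64(3.33), np.float64(0.0))] [ 0.39  0.39 -0.26 -1.06 -0.75]
90 [(np.float64(3.13), np.float64(0.0)), (np.float64(3.27), np.float64(0.0)), (np.float64(3.41), np.float64(0.0))] [ 0.38  0.43 -0.2  -1.   -0.89]
100 [(np.float64(3.25), np.float64(0.0)), (np.float64(3.37), np.float64(0.0)), (np.float64(3.49), np.float64(0.0))] [ 0.37  0.47 -0.14 -0.94 -1.03]
110 [(np.float64(3.35), np.float64(0.0)), (np.float64(3.46), np.float64(0.0)), (np.float64(3.56), np.float64(0.0))] [ 0.38  0.51 -0.07 -0.88 -1.15]
```

The can is gripped at 43.1 mm and 61 N. I'll lift slightly, then draw it out through the gap.

servo_tool([
  [[255,0.0014,0,-0.0014,0,0,0],[255,0.0014,0,-0.0014,0,0,0],[255,-0.0019,-0.002,-0.003,0,0,0],[255,-0.0038,-0.004,-0.006,0,0,0],[255,-0.0038,-0.004,-0.006,0,0,0],[255,-0.0038,-0.004,-0.006,0,0,0],[255,0,0,0,0,0,0]],
])

```text
clock: 15.25
position: [606.3, -44.8, 119.4]
ee_rot: [0.911, 0.154, 0.377, -0.063]
contact_force: [-0.7, -0.2, -3.5]
gripper_width: 42.8
grasp_force: 61.0
```

```bash
python3 - <<'E'
from k6 import *
rep()
d=cams.get_image("side"); crop(d,"d1",230,170,370,320,4)
E
```

```text
t 15.25 tcp rack [ 14.7  15.1 119.4] grip pt [  3.3   8.5 132.7] F [-0.7 -0.2 -3.5] w 42.8 x-axis yaw off 30.04 j [-0.09  0.3  -0.36 -1.06 -0.34  2.92]
```

View pics/d1.png

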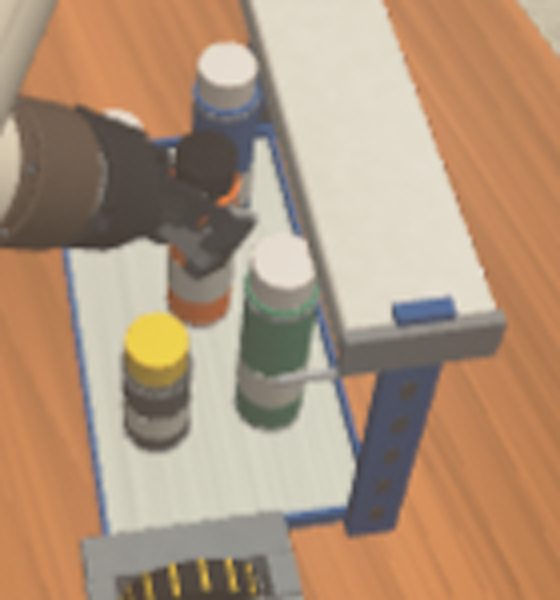

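The can is held upright and is coming out, with the other four standing (that was my tenth and last picture). I'll continue the draw.

servo_tool([
  [[255,-0.0038,-0.004,-0.006,0,0,0],[255,-0.0038,-0.004,-0.006,0,0,0],[255,-0.0038,-0.004,-0.006,0,0,0],[255,-0.0038,-0.004,-0.006,0,0,0],[255,-0.0038,-0.004,-0.006,0,0,0],[255,-0.0038,-0.004,-0.006,0,0,0],[255,-0.0038,-0.004,-0.006,0,0,0],[255,-0.0038,-0.004,-0.006,0,0,0],[255,0,0,0,0,0,0],[255,0,0,0,0,0,0]],
])

```text
clock: 16.13
position: [545.2, -33.0, 132.0]
ee_rot: [0.911, 0.154, 0.378, -0.063]
contact_force: [-0.3, 0.6, -1.9]
gripper_width: 42.8
grasp_force: 61.1
```

```bash
python3 - <<'E'
from k6 import *
rep(); s=arm.read_state(); t=np.radians(45); TR=rk((494.5,295.2,0)); j=s["joints"][:5]
for p,az in (((-60,8.7,195),26),((-60,8.7,245),36),((-90,110,245),43),((-120,220,245),48),((TR[0],TR[1],245),53),((TR[0],TR[1],180),53),((TR[0],TR[1],122),53)):
    a=np.radians(az); za=zax(t,a); j,e=ik(w_(p)+18.7*za,za,j); print(p,az,j.round(2),round(e,2),"j6",round(ang(j,rot(t,a)),2))
E
```

```text
t 16.13 tcp rack [-47.5  15.2 132. ] grip pt [-59.    8.6 145.3] F [-0.3  0.6 -1.9] w 42.8 x-axis yaw off 30.11 j [-0.07  0.2  -0.48 -1.08 -0.32  2.93]
(-60, 8.7, 195) 26 [-0.06  0.12 -0.43 -0.9  -0.46] 0.0 j6 2.8
(-60, 8.7, 245) 36 [-0.11  0.09 -0.33 -0.83 -0.7 ] 0.0 j6 2.84
(-90, 110, 245) 43 [ 0.13  0.05 -0.38 -0.8  -0.61] 0.0 j6 2.74
(-120, 220, 245) 48 [ 0.42  0.06 -0.41 -0.7  -0.46] 0.0 j6 2.51
(np.float64(-159.09042507993314), np.float64(327.9629386804036), 245) 53 [ 0.71  0.09 -0.44 -0.52 -0.31] 0.0 j6 2.22
(np.float64(-159.09042507993314), np.float64(327.9629386804036), 180) 53 [ 0.63  0.19 -0.42 -0.82 -0.28] 0.0 j6 2.58
(np.float64(-159.09042507993314), np.float64(327.9629386804036), 122) 53 [ 0.52  0.3  -0.4  -1.15 -0.31] 0.0 j6 2.99
```

servo_tool([
  [[255,0.0035,0,-0.0035,0.6,0,-0.6],[255,0.0071,0,-0.0071,1.2,0,-1.2],[255,0.0071,0,-0.0071,1.2,0,-1.2],[255,0.0071,0,-0.0071,1.2,0,-1.2],[255,0.0071,0,-0.0071,1.2,0,-1.2],[255,0.0071,0,-0.0071,1.2,0,-1.2],[255,0.0071,0,-0.0071,1.2,0,-1.2],[255,0.0071,0,-0.0071,1.2,0,-1.2],[255,0.0071,0,-0.0071,1.2,0,-1.2],[255,0.0071,0,-0.0071,1.2,0,-1.2]],
])

```text
clock: 16.97
position: [545.6, -33.1, 227.7]
ee_rot: [0.88, 0.281, 0.365, -0.115]
contact_force: [0.5, 0.0, -3.2]
gripper_width: 43.0
grasp_force: 61.2
```

```bash
cat >> k6.py <<'E'
def goto(p,az):  # grasp point p (rack), azimuth az deg, lean 45
    t=np.radians(45);a=np.radians(az);za=zax(t,a);s=arm.read_state();M=R.from_quat(s["ee_rot"]).as_matrix()
    dw=w_(p)+18.7*za-s["position"]; N=rot(t,a); print("world",dw.round(1),"shift in tool now",(M.T@dw).round(1),"turn",np.degrees(R.from_matrix(M.T@N).as_rotvec()).round(2)," tool z world",M[:,2].round(3))
E
python3 - <<'E'
from k6 import *
rep(); TR=rk((494.5,295.2,0)); goto((-95,120,245),43); goto((TR[0],TR[1],245),53)
E
```

```text
t 16.97 tcp rack [-47.1  15.1 227.7] grip pt [-56.3   5.6 240.9] F [ 0.5  0.  -3.2] w 43.0 x-axis yaw off 46.35 j [-0.13  0.1  -0.33 -0.84 -0.69  2.86]
world [-17.6 121.    4.1] shift in tool now [  42.4 -108.9   36.3] turn [ 5.5   0.05 -5.31]  tool z world [ 0.577  0.408 -0.708]
world [-43.1 338.9   4.1] shift in tool now [ 117.3 -301.3  110.3] turn [ 12.56   0.06 -12.38]  tool z world [ 0.577  0.408 -0.708]
```

servo_tool([
  [[255,0.002,-0.006,0.002,0.6,0,-0.6],[255,0.0045,-0.0115,0.0038,0.6,0,-0.6],[255,0.0045,-0.0115,0.0038,0.6,0,-0.6],[255,0.0045,-0.0115,0.0038,0.6,0,-0.6],[255,0.0045,-0.0115,0.0038,0.6,0,-0.6],[255,0.0045,-0.0115,0.0038,0.6,0,-0.6],[255,0.0045,-0.0115,0.0038,0.6,0,-0.6],[255,0.0045,-0.0115,0.0038,0.6,0,-0.6],[255,0.0045,-0.0115,0.0038,0.6,0,-0.6],[255,0.0045,-0.0115,0.0038,0,0,0]],
])

```text
clock: 17.8
position: [519.0, 87.8, 230.6]
ee_rot: [0.86, 0.338, 0.356, -0.139]
contact_force: [-0.5, -0.3, -2.6]
gripper_width: 42.7
grasp_force: 61.3
```

```bash
python3 - <<'E'
from k6 import *
rep(); TR=rk((494.5,295.2,0)); goto((TR[0],TR[1],245),53)
E
```

```text
t 17.8 tcp rack [-96.  128.9 230.6] grip pt [-103.8  118.3  243.9] F [-0.5 -0.3 -2.6] w 42.7 x-axis yaw off 53.81 j [ 0.16  0.03 -0.41 -0.79 -0.58  2.72]
world [-16.6 217.9   1.2] shift in tool now [  97.4 -170.9   95.3] turn [ 7.17  0.08 -7.11]  tool z world [ 0.518  0.48  -0.708]
```

servo_tool([
  [[255,0.01,-0.017,0.0098,0.8,0,-0.8],[255,0.01,-0.017,0.0098,0.8,0,-0.8],[255,0.01,-0.017,0.0098,0.8,0,-0.8],[255,0.01,-0.017,0.0098,0.8,0,-0.8],[255,0.01,-0.017,0.0098,0.8,0,-0.8],[255,0.01,-0.017,0.0098,0.8,0,-0.8],[255,0.01,-0.017,0.0098,0.8,0,-0.8],[255,0.01,-0.016,0.0098,0.8,0,-0.8],[255,0.007,-0.01,0.0068,0.6,0,-0.6],[255,0.004,-0.006,0.0038,0.2,0,-0.2]],
])

```text
clock: 18.63
position: [493.0, 284.8, 231.4]
ee_rot: [0.826, 0.414, 0.341, -0.171]
contact_force: [0.0, -0.9, -2.7]
gripper_width: 42.5
grasp_force: 61.2
```

```bash
python3 - <<'E'
from k6 import *
rep(); TR=rk((494.5,295.2,0)); goto((TR[0],TR[1],200),53)
E
```

```text
t 18.63 tcp rack [-158.6  317.5  231.4] grip pt [-164.4  305.6  244.6] F [ 0.  -0.9 -2.7] w 42.5 x-axis yaw off 64.09 j [ 0.66  0.06 -0.45 -0.58 -0.35  2.31]
world [  9.5  20.9 -44.6] shift in tool now [-15.5  -5.   47.4] turn [-0.15  0.13  0.17]  tool z world [ 0.422  0.565 -0.709]
```

servo_tool([
  [[255,-0.004,-0.0013,0.012,0,0,0],[255,-0.004,-0.0013,0.012,0,0,0],[255,-0.004,-0.0012,0.012,0,0,0],[255,-0.0035,-0.0012,0.0114,0,0,0],[255,-0.0085,0,0.0085,0,0,0],[255,-0.0085,0,0.0085,0,0,0],[255,-0.0085,0,0.0085,0,0,0],[255,-0.0085,0,0.0085,0,0,0],[255,-0.007,0,0.007,0,0,0],[255,0,0,0,0,0,0]],
])

```text
clock: 19.47
position: [502.9, 303.2, 126.8]
ee_rot: [0.828, 0.412, 0.34, -0.17]
contact_force: [0.5, -0.1, -3.1]
gripper_width: 42.6
grasp_force: 61.3
```

```bash
python3 - <<'E'
from k6 import *
rep(); TR=rk((494.5,295.2,0)); goto((TR[0],TR[1],124),53)
# lean check: grey levels of orange pixels in top view -> can axis
d=cams.get_image("top"); h=cv2.cvtColor(d["frame"],cv2.COLOR_BGR2HSV)
c=proj(d,(494.5,295.2,90)).astype(int); print("expected can centre px",c)
for n in("side","top"):
    d=cams.get_image(n); h=cv2.cvtColor(d["frame"],cv2.COLOR_BGR2HSV); c=proj(d,(494.5,295.2,90))
    m=(h[...,0]>4)&(h[...,0]<14)&(h[...,1]>170)&(h[...,2]>60); ys,xs=np.where(m); k=(abs(xs-c[0])<35)&(abs(ys-c[1])<45)
    if k.sum(): print(n,"expect",c.round(0),"orange n",k.sum(),xs[k].mean().round(1),ys[k].mean().round(1),xs[k].min(),xs[k].max(),ys[k].min(),ys[k].max(), "bottom exp",proj(d,(494.5,295.2,11)).round(0))
E
```

```text
t 19.47 tcp rack [-152.4  337.4  126.8] grip pt [-158.2  325.6  140.1] F [ 0.5 -0.1 -3.1] w 42.6 x-axis yaw off 63.76 j [ 0.55  0.26 -0.41 -1.03 -0.3   2.85]
world [ -0.4   2.6 -16. ] shift in tool now [-10.   -1.8  12.7] turn [-0.04  0.3  -0.07]  tool z world [ 0.423  0.562 -0.711]
expected can centre px [140 241]
side expect [211. 153.] orange n 130 213.2 156.4 206 219 136 171 bottom exp [214. 171.]
top expect [140. 241.] orange n 27 137.4 239.6 128 143 229 247 bottom exp [149. 244.]
```

servo_tool([
  [[255,-0.002,-0.001,0.003,0,0.3,0],[255,-0.0028,-0.0008,0.0032,0,0,0],[255,-0.002,0,0.0024,0,0,0],[255,-0.0014,0,0.0018,0,0,0],[255,-0.001,0,0.0014,0,0,0],[255,0,0,0,0,0,0],[255,0,0,0,0,0,0]],
])

```text
clock: 20.2
position: [503.6, 306.3, 115.1]
ee_rot: [0.826, 0.413, 0.345, -0.171]
contact_force: [-0.2, -0.2, -2.3]
gripper_width: 43.0
grasp_force: 61.3
```

```bash
python3 - <<'E'
from k6 import *
rep(); TR=rk((494.5,295.2,0)); goto((TR[0],TR[1],122.2),53)
E
```

```text
t 20.2 tcp rack [-152.2  340.6  115.1] grip pt [-158.1  328.7  128.3] F [-0.2 -0.2 -2.3] w 43.0 x-axis yaw off 64.04 j [ 0.52  0.28 -0.4  -1.12 -0.31  2.97]
world [-1.2 -0.6 -6.2] shift in tool now [-5.2 -0.6  3.5] turn [ 0.04 -0.27  0.13]  tool z world [ 0.428  0.567 -0.704]
```

servo_tool([
  [[255,-0.0008,0,0.0007,0,-0.2,0],[255,-0.0008,0,0.0006,0,0,0],[255,-0.0008,0,0.0006,0,0,0],[255,-0.0007,0,0.0007,0,0,0],[255,0,0,0,0,0,0],[255,0,0,0,0,0,0]],
])

```text
clock: 20.7
position: [503.3, 305.9, 110.8]
ee_rot: [0.826, 0.413, 0.343, -0.17]
contact_force: [0.2, 0.0, -2.1]
gripper_width: 42.8
grasp_force: 61.3
```

servo_tool([
  [[255,-0.0007,0,0.0007,0,0,0],[255,-0.0004,0,0.0004,0,0,0],[255,0,0,0,0,0,0]],
])

```text
clock: 20.95
position: [503.3, 305.9, 109.2]
ee_rot: [0.826, 0.413, 0.343, -0.17]
contact_force: [0.7, 0.4, -2.5]
gripper_width: 42.8
grasp_force: 61.3
```

servo_tool([
  [[255,-0.0004,0,0.0003,0,0,0],[255,-0.0003,0,0.0004,0,0,0],[255,0,0,0,0,0,0]],
])

```text
clock: 21.2
position: [503.6, 306.3, 109.0]
ee_rot: [0.826, 0.413, 0.344, -0.171]
contact_force: [-1.8, -0.7, 0.5]
gripper_width: 43.1
grasp_force: 61.6
```

servo_tool([
  [[255,-0.0003,0,0.0003,0,0,0],[255,0,0,0,0,0,0],[100,0,0,0,0,0,0],[70,0,0,0,0,0,0],[60,0,0,0,0,0,0],[60,0,0,0,0,0,0],[60,0,0,0,0,0,0],[60,0,0,0,0,0,0]],
])

```text
clock: 21.87
position: [503.3, 306.0, 107.8]
ee_rot: [0.826, 0.413, 0.343, -0.17]
contact_force: [0.0, -0.9, 0.2]
gripper_width: 65.1
grasp_force: 0.0
```

Released with no residual force. I'll withdraw straight back along the tool axis.

servo_tool([
  [[60,0,0,-0.004,0,0,0],[60,0,0,-0.01,0,0,0],[60,0,0,-0.015,0,0,0],[60,0,0,-0.02,0,0,0],[60,0,0,-0.025,0,0,0],[60,0,0,-0.025,0,0,0],[60,0,0,-0.025,0,0,0],[60,0,0,-0.025,0,0,0],[60,0,0,0,0,0,0],[60,0,0,0,0,0,0]],
])

```text
clock: 22.7
position: [439.4, 221.7, 214.7]
ee_rot: [0.826, 0.413, 0.345, -0.171]
contact_force: [-0.1, -0.4, 0.7]
gripper_width: 65.3
grasp_force: 0.0
```

```bash
python3 - <<'E'
from k6 import *
rep(); import pickle
D=pickle.load(open("D.pkl","rb"))
for n in("side","top"):
    d=cams.get_image(n); h=cv2.cvtColor(d["frame"],cv2.COLOR_BGR2HSV); c=proj(d,(494.5,295.2,75))
    m=(h[...,0]>4)&(h[...,0]<14)&(h[...,1]>170)&(h[...,2]>60); ys,xs=np.where(m); k=(abs(xs-c[0])<35)&(abs(ys-c[1])<45)
    print(n,"orange",k.sum(),xs[k].min(),xs[k].max(),ys[k].min(),ys[k].max(),"axis exp",[proj(d,(494.5,295.2,z)).round(1).tolist() for z in(5,75,145)])
    m2=(h[...,2]<60);print("  dark cap px",[ (a.round(1)) for a in (lambda yy,xx:(xx.mean(),yy.mean()))(*[v+o for v,o in zip(np.where(m2[int(proj(d,(494.5,295.2,160))[1])-8:int(proj(d,(494.5,295.2,160))[1])+9,int(proj(d,(494.5,295.2,160))[0])-10:int(proj(d,(494.5,295.2,160))[0])+11]),(int(proj(d,(494.5,295.2,160))[1])-8,int(proj(d,(494.5,295.2,160))[0])-10))])],"cap exp",proj(d,(494.5,295.2,160)).round(1))
    df=np.abs(d["frame"].astype(int)-D[n]["frame"]).max(2)
    for nm,w,z in(("blue",(637.2,20,0),100),("green",(610,-132,0),100),("red",(564,39,0),70),("grey",(535.5,-121.5,0),70)):
        u,v=proj(d,(w[0],w[1],z)).astype(int); print("  ",nm,"median change",np.median(df[v-6:v+7,u-4:u+5]))
E
```

```text
t 22.7 tcp rack [-199.4  245.4  214.7] grip pt [-205.3  233.5  227.8] F [-0.1 -0.4  0.7] w 65.3 x-axis yaw off 64.09 j [ 0.55 -0.04 -0.55 -0.73 -0.39  2.53]
side orange 209 205 219 141 174 axis exp [[214.0, 171.9], [211.5, 156.4], [208.8, 139.5]]
  dark cap px [np.float64(nan), np.float64(nan)] cap exp [208.2 135.7]
   blue median change 3.0
   green median change 3.0
   red median change 1.0
   grey median change 2.0
top orange 65 130 156 230 250 axis exp [[149.3, 244.7], [142.0, 241.9], [133.7, 238.7]]
  dark cap px [np.float64(132.3), np.float64(237.7)] cap exp [131.7 238. ]
   blue median change 4.0
   green median change 5.0
   red median change 4.0
   grey median change 4.0<stdin>:8: RuntimeWarning: Mean of empty slice.
  ret = ret.dtype.type(ret / rcount)
```

The can is upright in the middle of the tray, with its orange pixels and cap on the expected vertical axis. The other cans are unchanged from the first pictures and the gripper is clear, so I'll hand in.

```bash
python3 -c "
from bench import ticket
print(ticket.job_done())"
```

```text
the job is handed in; nothing more can be done
None
```

The job is handed in at about 22.7 s of the 54 s, with no verdict returned: the wheel was rolled to its stop, and my last image check showed the orange can released and upright mid-tray, the other four cans unmoved and the gripper clear.

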